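Fetch the sample tin from behind the containers for weighing

TASK

The low round tin at the back of the blue stand has to go on the balance, but three containers stand in front of it: note where each of them stands, then clear all three into the side tray. Then set the tin down, without dropping it, in the middle of the balance pan, and only after that put the three containers back on the stand, each where it stood before. Keep all four upright throughout, and leave the tape roll, the cup and the spatula on the bench alone.

Things in the scene. Friction and masses are not known exactly. Their poses are not given: they have to be found in the camera images.
- cartridge: Small upright sealant cartridge: white plastic cylinder, diameter 46, body 115 high, with a short stub of diameter 16 on top up to height 130; 0.11 to 0.21 kg. Stands on the stand at the start, in its front row (the row nearer the robot). Origin: centre of the underside, z up. 
- can: Upright rectangular metal can with a paper label: 44 (along its x) by 62 (along its y) by 105 high, a black cap of diameter 26 on top up to height 117; 0.2 to 0.4 kg. At the start its narrow 44 side lies along the stand's x to within 0.1 rad. Stands on the stand at the start, in its front row (the row nearer the robot). Origin: centre of the underside, z up. 
- jar: Upright wide-mouth jar: grey cylinder, diameter 56, with a black lid of diameter 58 from height 82 to the top at 100; 0.17 to 0.33 kg. Stands on the stand at the start, in its front row (the row nearer the robot). Origin: centre of the underside, z up. 
- tin: Low round metal sample tin, diameter 56 (57 at the lid), 34 high; 0.1 to 0.18 kg. It stands on the stand behind the row of three (on the far side from the robot), about 65 behind the row's line of centres and only some millimetres behind them. Origin: centre of the underside, z up.
- stand: Low blue board, fixed to the bench, 160 (x) by 260 (y) by 12 thick, with a thin steel rail along its far edge (73 beyond the centre, top 37 above the bench). Origin: centre of the underside, on the bench. x points away from the robot, from the front row to the back; the three containers stand in a row along y, about 75 apart, about 40 to the robot's side of the centre (x = -40).
- tray: The side tray: shallow open aluminium tray, fixed to the bench, 300 (x) by 150 (y), 22 high, walls and floor 4 thick; empty at the start. It lies at one side of the stand, left or right. Origin: centre of the underside, on the bench; z up.
- balance: Laboratory balance, fixed to the bench at the other side of the stand: white housing 200 (x) by 150 (y), top at 46, with a round steel pan of diameter 112 whose top is 60 above the bench. The housing reaches from 120 on the robot's side to 80 on the far side of the pan's centre, with the display on the robot's side. Origin: on the bench directly under the centre of the pan; z up.
- tape: Bystander: roll of tape lying flat, outer diameter 100, inner 76, 25 high, beyond the stand. Origin: centre of the underside.
- cup: Bystander: empty clear plastic cup, rim diameter 72, 80 high, upright beyond the stand. Origin: centre of the underside.
- spatula: Bystander: spatula, 200 long, lying on the bench between the robot and the stand, its length roughly across the robot's view (along y). Origin: near the middle of its length, on the underside.

How it is judged:
On the way, in this order (a step that is already met when the one before it is completed fails the run):
1. cartridge, can and jar all stand upright in the side tray while the tin is still in its place (within 15 mm) (x of cartridge in the frame of tray between -0.145 and 0.145 m and y of cartridge in the frame of tray between -0.07 and 0.07 m and z of each of cartridge, can, jar in the frame of tray below 0.012 m and angle between each of cartridge, can, jar's own z axis and vertical below 0.12 rad and x of can in the frame of tray between -0.145 and 0.145 m and y of can in the frame of tray between -0.07 and 0.07 m and x of jar in the frame of tray between -0.145 and 0.145 m and y of jar in the frame of tray between -0.07 and 0.07 m and distance of tin from where it was at the start of the episode below 0.015 m), for 0.2 s.
2. the tin stands released on the balance pan, within 15 mm of its centre, with the three containers still upright in the tray (x of cartridge in the frame of tray between -0.145 and 0.145 m and y of cartridge in the frame of tray between -0.07 and 0.07 m and z of each of cartridge, can, jar in the frame of tray below 0.012 m and angle between each of cartridge, can, jar, tin's own z axis and vertical below 0.12 rad and x of can in the frame of tray between -0.145 and 0.145 m and y of can in the frame of tray between -0.07 and 0.07 m and x of jar in the frame of tray between -0.145 and 0.145 m and y of jar in the frame of tray between -0.07 and 0.07 m and horizontal distance between tin and balance below 0.015 m and z of tin in the frame of balance between 0.055 and 0.066 m and contact force between tin and the fingers below 0.1 N), for 0.2 s.
At the end, for the whole second after the job is handed in: The cartridge, the can and the jar each stand upright on the stand within 15 mm of where they stood at the start, the tin stands upright on the balance pan within 15 mm of its centre, all released and at rest (distance of each of cartridge, can, jar from where it was at the start of the episode below 0.015 m and angle between each of cartridge, can, jar, tin's own z axis and vertical below 0.12 rad and horizontal distance between tin and balance below 0.015 m and z of tin in the frame of balance between 0.055 and 0.066 m and contact force between each of tin, cartridge, can, jar, tin and the fingers below 0.1 N and linear speed of each of cartridge, can, jar, tin below 0.02 m/s); the robot touches nothing.
It fails at once if one of the three containers or the tin is tipped by more than about 35 degrees (angle between any of cartridge, can, jar, tin's own z axis and vertical above 0.6 rad).
It fails at once if a bystander (tape, cup, spatula) is moved by more than 30 mm (distance of any of tape, cup, spatula from where it was at the start of the episode above 0.03 m).
It fails at once if the tin is let go more than 15 mm above the balance pan (horizontal distance between tin and balance below 0.08 m and z of tin in the frame of balance above 0.075 m and contact force between tin and the fingers below 0.02 N).
It also fails if it takes over 147 s, if anything falls off the work surface, if the arm or the gripper's body presses on something with over 40 N, if the wrist force passes 120 N, or if a joint passes its speed limit or range.

ROBOT

A 6-joint arm with a two-finger parallel gripper is mounted at the origin on the work surface. World frame = base frame: x ahead of the robot, y to its left, z up, the work surface at z = 0. Lengths are in m, angles in rad, forces in N, time in s.
With the tool pointing down it reaches from about 0.25 to 0.775 m from the base axis. Payload 4 kg.
Tool frame: the origin (TCP) lies between the finger pads; the fingertips stand 25 mm ahead of it and the grasp point (between the pads) lies 6 mm ahead of it (robot.tip_reach is the z of the fingertips in the tool frame, in m); z points along the fingers, y is the line along which they close (so a half turn about z gives the same grasp; the last joint's range is limited). The gripper opens to 94 mm and grips with 3 to 60 N. Pads are 16 mm wide; open, the fingers measure 119 mm over their backs; the gripper's body (75 mm by 177 mm) begins 78 mm behind the grasp point.
Start: joints at [1.199, 0.087, 1.371, -0, 1.684, -0.103], TCP at [0.146, 0.53, 0.231] pointing down, gripper open.
Joint ranges: [-3.1, 3.1], [-0.76, 2.03], [0.27, 2.55], [-1.08, 4.22], [0.17, 2.65], [-2.57, 2.57]. Speed limits (rad/s): [2.79, 2.79, 3.14, 3.14, 3.14, 3.14].

INTERFACE

Orientations are given as [roll, pitch, yaw] about the fixed x, y, z axes, in that order (R = Rz(yaw) Ry(pitch) Rx(roll)).
In Python, from bench import robot gives the robot as it stands. The module is installed in compiled form; this text tells all that it offers.
- The arm moves only by the shell command python3 -m handwheel 'ROWS'. ROWS is JSON, a list of rows, each a list of 3 entries, a list of its own where there are three numbers: the turn, a rotation vector about the world's x, y, z in units of 90 degrees (1.0 is 90 degrees), then the shift along the world's x, y, z in units of 0.05 m (1.0 is 0.05 m), then the closure, from 0 (fully open) to 1 (shut). A call has 1 to 5 rows; each row shifts and turns the commanded pose from where the row before left it; what a row does not reach is not made up. A row lasts 1/10 s, in which the tool goes at most 50 mm and 8.59 degrees, less where a joint would pass 70% of its speed; a pose out of reach is approached as far as the arm can. A call with a number of a shift or a turn outside -1 to 1 is refused whole. A call with a gripper value outside its range is refused whole. The fingers move at their own pace and stop on an object; the grip force is fixed at half the most. Time passes only in rows, so rows that do not move let the fingers close. It gives the time, the measured TCP pose, the force, the opening and the grip force at its end, in the units of the state.
- robot.get_obs(): the state, without advancing time (a new reading comes with each control period).
- robot.snapshot(name): name is "side" or "top"; returns (picture, depth): 420x560x3 uint8, red, green, blue; 420x560 float32, m along the optical axis (not along the pixel's ray), 0 where there is no reading.
- robot.calibration(name): a dict with "mtx" (3x3 intrinsics, pixels), "extrinsics" (4x4, takes a point from camera to world coordinates). Camera axes: x right, y down, z forward; pixel columns grow to the right and rows downward; lengths in m; the calibration is good to about 2 mm. A picture is of the moment at which its call begins. calibration takes no time and is no camera call.
- robot.close_job(): hands the job in; it is judged then, once.
Trained networks look in the newest picture that a camera, given by its name, has taken for a name from the list of things; names that differ only in an ending like _2 or _b are one class to them, and where a whole thing is asked for, a point or a joint stands for the part that bears it (a point fixed in the world has none). Each returns a list of dicts, best first, with "p" (0 to 1); they miss things now and then, are a little off and sometimes report something else, mostly with a low value. They report only what shows in the picture. A call takes as long as a camera call.
- robot.boxes_of(query, camera): "bbox" ([left, top, right, bottom] in pixels, round what is visible of it).
The state is a dict: "time": time; "joint_positions": joint angles; "qvel": joint speeds; "joint_torque": joint torques, N m; "tool_pos": TCP position; "ee_rot": TCP orientation; "wrist_force": force on the tool from outside, world axes, zero at the start; "wrist_torque": the same for the moment, N m; "width": finger opening in m; "finger_force": force on a finger pad.
Only numpy, scipy, OpenCV 4.12 (cv2) and the standard library are available. Lean on these libraries where they do the work, as an engineer would, in place of code of your own. Each camera call takes 0.05 s, during which the arm holds its last target. There are 200 camera calls.

## Working session

There is one attempt and no reset: what is moved stays moved. The work goes in short steps, Python scripts to look and compute and a shell command to move; the robot and the scene stay as the last step left them, time stands still between calls to the robot, and variables do not carry over. Pictures are saved under pics/ and viewed, at most 14 in all, crops included, and the job is handed in when it is done.

```bash
mkdir -p pics; cat > h.py <<'E'
import numpy as np, cv2
from bench import robot
def snap(n,f=None):
    p,d=robot.snapshot(n)
    if f: cv2.imwrite('pics/'+f,cv2.cvtColor(p,cv2.COLOR_RGB2BGR))
    return p,d
def cloud(n,d):
    c=robot.calibration(n);K=np.array(c['mtx']);T=np.array(c['extrinsics'])
    v,u=np.mgrid[:d.shape[0],:d.shape[1]]
    P=np.stack([(u-K[0,2])/K[0,0]*d,(v-K[1,2])/K[1,1]*d,d,np.ones_like(d)],-1)@T.T
    P=P[...,:3];P[d==0]=np.nan
    return P
E
python3 - <<'E'
from h import *
for n in('side','top'):
    p,d=snap(n,n+'1.png');P=cloud(n,d)
    np.save(n+'.npy',P)
    print(n,np.round(robot.calibration(n)['extrinsics'],3).tolist())
    for q in 'cartridge can jar tin stand tray balance tape cup spatula'.split():
        for b in robot.boxes_of(q,n)[:2]:
            l,t,r,bo=map(int,b['bbox']);u=(l+r)//2;v=(t+bo)//2
            print(q,round(b['p'],2),[l,t,r,bo],np.round(P[v,u],3))
print(robot.get_obs())
E
```

```text
side [[0.952, -0.226, 0.205, 0.389], [-0.305, -0.726, 0.616, -0.57], [0.01, -0.649, -0.76, 0.734], [0.0, 0.0, 0.0, 1.0]]
cartridge 0.8 [244, 174, 266, 228] [ 0.512 -0.015  0.097]
can 0.71 [233, 157, 259, 207] [0.502 0.019 0.126]
can 0.65 [175, 112, 257, 171] [0.476 0.255 0.058]
jar 0.56 [260, 203, 283, 254] [ 0.523 -0.097  0.099]
tin 0.71 [279, 200, 303, 228] [ 0.59  -0.031  0.043]
stand 0.56 [227, 167, 329, 272] [ 0.541 -0.088  0.11 ]
tray 0.83 [217, 287, 395, 412] [ 0.523 -0.321  0.004]
balance 0.35 [325, 143, 352, 182] [0.742 0.064 0.079]
balance 0.3 [276, 201, 301, 227] [ 0.583 -0.031  0.045]
tape 0.84 [351, 211, 404, 247] [ 0.783 -0.1   -0.002]
tape 0.44 [234, 157, 256, 206] [0.505 0.046 0.101]
cup 0.68 [324, 142, 351, 180] [0.741 0.067 0.08 ]
spatula 0.67 [165, 206, 210, 277] [ 0.35  -0.003  0.001]
top [[-0.01, -0.981, 0.196, 0.346], [-1.0, 0.013, 0.014, 0.002], [-0.016, -0.195, -0.981, 1.175], [0.0, 0.0, 0.0, 1.0]]
cartridge 0.71 [129, 213, 201, 298] [0.47  0.293 0.057]
cartridge 0.64 [235, 125, 261, 155] [0.77  0.105 0.002]
can 0.56 [240, 223, 272, 253] [0.499 0.076 0.117]
ja
[... 581 characters left out ...]
011  0.041]
{'time': 1.1, 'joint_positions': array([ 1.19887928e+00,  8.71743042e-02,  1.37070693e+00,  1.70514057e-05,
        1.68360525e+00, -1.03099626e-01]), 'qvel': array([ 0.00059102, -0.0015802 , -0.00029873,  0.00262173, -0.00018886,
        0.00049881]), 'joint_torque': array([-6.02509044e-04, -3.40052998e+01, -3.02600598e+01,  7.15130498e-02,
        2.36094795e-02,  1.61462321e-06]), 'tool_pos': array([0.14607807, 0.53025722, 0.23051641]), 'ee_rot': array([ 3.14148531e+00, -5.92670350e-06,  2.87277715e+00]), 'wrist_force': array([0.04295033, 0.33812092, 0.39366221]), 'wrist_torque': array([ 0.0053746 ,  0.00259162, -0.02269879]), 'finger_force': 0.0, 'width': 0.09391798233483933}
```

View pics/side1.png

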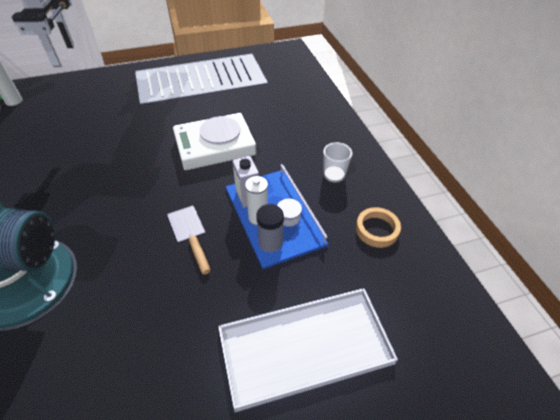

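View pics/top1.png

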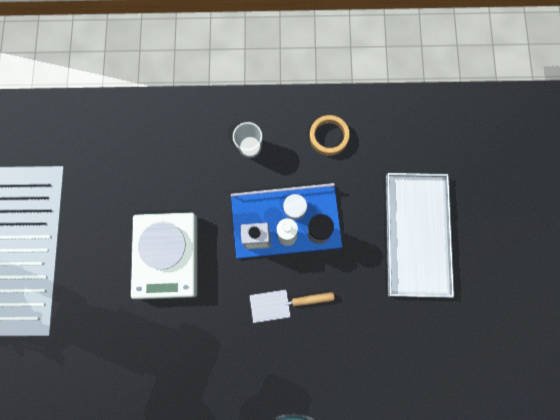

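The pictures agree: on the stand, from left to right, are the can (top image 254,235), the cartridge (287,231) and the jar (320,227), with the tin behind at (295,205). The tray is on the right and the balance on the left. Next I measure the tops from depth.

```bash
cat >> h.py <<'E'
def circ(Q,r):
    # fit centre of disc of known radius: min enclosing circle and mean
    m,_=cv2.minEnclosingCircle(Q.astype(np.float32)); lo=np.percentile(Q,1,0);hi=np.percentile(Q,99,0)
    return np.round([*np.median(Q,0),*((lo+hi)/2),*(hi-lo)],4)
E
python3 - <<'E'
from h import *
for n in('side','top'):
    P=np.load(n+'.npy').reshape(-1,3); P=P[~np.isnan(P).any(1)]
    def sel(x0,x1,y0,y1,z0,z1):
        m=(P[:,0]>x0)&(P[:,0]<x1)&(P[:,1]>y0)&(P[:,1]<y1)&(P[:,2]>z0)&(P[:,2]<z1);return P[m]
    print(n)
    for k,b in dict(jar=(.46,.58,-.12,-.035,.105,.118),cart=(.46,.58,-.035,.04,.12,.134),stub=(.46,.58,-.035,.04,.137,.148),can=(.44,.58,.04,.13,.109,.122),cap=(.44,.58,.04,.13,.1245,.135),tin=(.55,.63,-.05,.04,.04,.053),pan=(.4,.57,.21,.37,.056,.066),hous=(.3,.6,.2,.4,.040,.051),stand=(.4,.62,-.2,.2,.008,.016),rail=(.56,.66,-.2,.2,.03,.0385),tray=(.3,.7,-.45,-.2,.018,.027)).items():
        Q=sel(*b)
        if len(Q)<5: print(k,len(Q));continue
        r=cv2.minAreaRect((Q[:,:2]*1000).astype(np.float32))
        print(k,len(Q),circ(Q[:,:2],0),'z',np.round(np.median(Q[:,2]),4),'rect',np.round(np.r_[r[0],r[1],r[2]],1))
E
```

```text
side
jar 509 [ 0.5272 -0.0738  0.5274 -0.0717  0.054   0.0546] z 0.1108 rect [527.6 -71.6  58.7  55.9  72.4]
cart 254 [ 0.517  -0.0018  0.5197  0.0054  0.0436  0.045 ] z 0.1265 rect [519.4   5.1  46.8  45.1  74. ]
stub 45 [0.5197 0.0036 0.5196 0.005  0.0151 0.0162] z 0.1413 rect [520.1   4.7  15.4  14.8  25. ]
can 306 [0.5093 0.0659 0.5125 0.0766 0.0441 0.0619] z 0.1156 rect [512.5  77.9  43.   65.3   3.2]
cap 80 [0.5128 0.077  0.5132 0.0778 0.0239 0.0252] z 0.1281 rect [512.9  77.7  26.5  24.7  88.9]
tin 327 [ 0.592  -0.0155  0.5932 -0.0149  0.0463  0.0543] z 0.0447 rect [593.3 -13.1  47.5  58.    6.1]
pan 836 [0.4935 0.2979 0.4942 0.3003 0.104  0.1069] z 0.0586 rect [495.  300.4 109.7 110.6  47.4]
hous 1667 [0.4379 0.2701 0.4743 0.298  0.1953 0.1468] z 0.0446 rect [474.4 299.2 198.9 151.1   1.2]
stand 2513 [ 0.5686 -0.0459  0.5465  0.0066  0.1447  0.2605] z 0.0109 rect [554.3   8.3 151.1 261.9   4.8]
rail 249 [ 0.6309 -0.018   0.609   0.0146  0.0724  0.2476] z 0.0349 rect [601.3  12.3  68.1 252.9   5.4]
tray 1165 [ 0.51   -0.3451  0.5225 -0.315   0.301   0.1564] z 0.0208 rect [ 523
[... 443 characters left out ...]
.513  0.0794 0.5122 0.0806 0.0243 0.0243] z 0.1272 rect [512.7  79.9  25.2  23.5  42.3]
tin 422 [ 0.5884 -0.0126  0.5886 -0.0128  0.0536  0.0529] z 0.0439 rect [588.5 -12.3  54.9  55.7  64.7]
pan 1508 [0.4939 0.3027 0.4942 0.3027 0.1041 0.1034] z 0.0587 rect [494.3 302.3 109.7 110.8   2.8]
hous 3340 [0.437  0.2947 0.474  0.3018 0.1953 0.1466] z 0.0444 rect [474.2 302.1 199.4 149.4   1.5]
stand 3089 [0.5617 0.0336 0.546  0.0108 0.1456 0.2588] z 0.0106 rect [554.   10.2 151.3 259.8   5. ]
rail 241 [0.6307 0.0132 0.6026 0.0167 0.0829 0.2465] z 0.0344 rect [596.5  13.6  76.5 253.1   5.2]
tray 518 [ 0.5033 -0.3116  0.5206 -0.3127  0.3015  0.157 ] z 0.0205 rect [ 521.5 -312.4  150.9  299.8   88.1]
```

```bash
python3 -m handwheel '[[[0,0,-0.0387],[0.381,-0.601,0],0],[[0,0,-0.0387],[0.381,-0.601,0],0],[[0,0,-0.0387],[0.381,-0.601,0],0],[[0,0,-0.0387],[0.381,-0.601,0],0],[[0,0,-0.0387],[0.381,-0.601,0],0]]'
python3 -m handwheel '[[[0,0,-0.0387],[0.381,-0.601,0],0],[[0,0,-0.0387],[0.381,-0.601,0],0],[[0,0,-0.0387],[0.381,-0.601,0],0],[[0,0,-0.0387],[0.381,-0.601,0],0],[[0,0,-0.0387],[0.381,-0.601,0],0]]'
python3 -m handwheel '[[[0,0,-0.0387],[0.381,-0.601,0],0],[[0,0,-0.0387],[0.381,-0.601,0],0],[[0,0,-0.0387],[0.381,-0.601,0],0],[[0,0,-0.0387],[0.381,-0.601,0],0],[[0,0,-0.0387],[0.381,-0.601,0],0]]'
python3 -m handwheel '[[[0,0,-0.0387],[0.381,-0.601,0],0],[[0,0,-0.0387],[0.381,-0.601,0],0],[[0,0,-0.0387],[0.381,-0.601,0],0],[[0,0,-0.0387],[0.381,-0.601,0],0],[[0,0,-0.0387],[0.381,-0.601,0],0]]'
python3 -m handwheel '[[[0,0,0],[0,0,0],0],[[0,0,0],[0,0,0],0]]'
```

```text
time: 1.6
tool_pos: [0.2418, 0.3788, 0.2306]
ee_rot: [3.141, 0.0, 2.567]
wrist_force: [1.3, -0.6, -0.5]
width: 0.0939
finger_force: 0.0
time: 2.1
tool_pos: [0.3371, 0.2285, 0.2307]
ee_rot: [3.141, 0.0, 2.263]
wrist_force: [0.8, -0.4, -0.6]
width: 0.0942
finger_force: 0.0
time: 2.6
tool_pos: [0.4324, 0.0781, 0.2307]
ee_rot: [3.141, 0.0, 1.958]
wrist_force: [0.0, 0.7, -0.7]
width: 0.0939
finger_force: 0.0
time: 3.1
tool_pos: [0.5277, -0.0721, 0.2306]
ee_rot: [3.141, -0.0, 1.654]
wrist_force: [0.7, 0.4, 1.0]
width: 0.0938
finger_force: 0.0
time: 3.3
tool_pos: [0.527, -0.071, 0.2301]
ee_rot: [-3.141, -0.001, 1.656]
wrist_force: [-0.5, 0.7, 0.2]
width: 0.0941
finger_force: 0.0
```

```bash
python3 -m handwheel '[[[0,0,0],[0,0,-0.488],0],[[0,0,0],[0,0,-0.488],0],[[0,0,0],[0,0,-0.488],0],[[0,0,0],[0,0,-0.488],0],[[0,0,0],[0,0,-0.488],0]]'
python3 -m handwheel '[[[0,0,0],[0,0,0],0.5],[[0,0,0],[0,0,0],0.5],[[0,0,0],[0,0,0],1],[[0,0,0],[0,0,0],1],[[0,0,0],[0,0,0],1]]'
python3 -m handwheel '[[[0,0,0],[0,0,0],1],[[0,0,0],[0,0,0],1],[[0,0,0],[0,0,0],1]]'
python3 -m handwheel '[[[0,0,0],[0,0,0.1],1],[[0,0,0],[0,0,0.1],1]]'
```

```text
time: 3.8
tool_pos: [0.5265, -0.0692, 0.1081]
ee_rot: [3.141, -0.0, 1.659]
wrist_force: [-0.3, -0.9, 0.7]
width: 0.0937
finger_force: 0.0
time: 4.3
tool_pos: [0.5279, -0.0708, 0.11]
ee_rot: [3.139, 0.001, 1.657]
wrist_force: [0.4, -0.7, 4.9]
width: 0.0576
finger_force: 26.3
time: 4.6
tool_pos: [0.5279, -0.0709, 0.1099]
ee_rot: [3.139, 0.001, 1.657]
wrist_force: [-0.1, 0.0, 6.8]
width: 0.0572
finger_force: 30.0
time: 4.8
tool_pos: [0.5262, -0.0706, 0.1176]
ee_rot: [-3.139, -0.001, 1.657]
wrist_force: [-0.4, -1.1, -2.4]
width: 0.0575
finger_force: 30.0
```

```bash
python3 -m handwheel '[[[0,0,0],[0,0,0.4],1],[[0,0,0],[0,0,0.4],1],[[0,0,0],[0.088,-0.242,0],1],[[0,0,0],[0.176,-0.484,0],1],[[0,0,0],[0.176,-0.484,0],1]]'
python3 -m handwheel '[[[0,0,0],[0.176,-0.484,0],1],[[0,0,0],[0.176,-0.484,0],1],[[0,0,0],[0.176,-0.484,0],1],[[0,0,0],[0.176,-0.484,0],1],[[0,0,0],[0.176,-0.484,0],1]]'
python3 -m handwheel '[[[0,0,0],[0.176,-0.484,0],1],[[0,0,0],[0.176,-0.484,0],1],[[0,0,0],[0.088,-0.242,0],1],[[0,0,0],[0,0,0],1],[[0,0,0],[0,0,0],1]]'
python3 -m handwheel '[[[0,0,0],[0,0,-0.3],1],[[0,0,0],[0,0,-0.3],1],[[0,0,0],[0,0,-0.3],1],[[0,0,0],[0,0,-0.16],1],[[0,0,0],[0,0,0],1]]'
```

```text
time: 5.3
tool_pos: [0.5489, -0.1323, 0.1572]
ee_rot: [-3.14, -0.0, 1.658]
wrist_force: [0.3, 0.1, -2.4]
width: 0.0573
finger_force: 30.0
time: 5.8
tool_pos: [0.5927, -0.2541, 0.1562]
ee_rot: [-3.139, -0.001, 1.656]
wrist_force: [0.9, -0.4, -1.5]
width: 0.0572
finger_force: 30.0
time: 6.3
tool_pos: [0.6146, -0.3123, 0.1574]
ee_rot: [-3.14, -0.002, 1.657]
wrist_force: [0.3, 1.1, -2.4]
width: 0.0574
finger_force: 30.0
time: 6.8
tool_pos: [0.6141, -0.3118, 0.1033]
ee_rot: [-3.139, -0.002, 1.657]
wrist_force: [-0.7, 0.6, -2.3]
width: 0.0574
finger_force: 30.0
```

```bash
for i in 1; do :; done
python3 -m handwheel '[[[0,0,0],[0,0,-0.02],1],[[0,0,0],[0,0,-0.02],1],[[0,0,0],[0,0,0],1]]'
python3 -m handwheel '[[[0,0,0],[0,0,-0.02],1],[[0,0,0],[0,0,-0.02],1],[[0,0,0],[0,0,0],1]]'
```

```text
time: 7.1
tool_pos: [0.6153, -0.3129, 0.1039]
ee_rot: [3.141, 0.001, 1.657]
wrist_force: [-0.6, -0.4, -1.4]
width: 0.0576
finger_force: 30.0
time: 7.4
tool_pos: [0.6152, -0.3129, 0.1018]
ee_rot: [3.141, 0.0, 1.657]
wrist_force: [-0.0, 0.3, -0.7]
width: 0.0572
finger_force: 30.0
```

```bash
python3 -m handwheel '[[[0,0,0],[0,0,-0.02],1],[[0,0,0],[0,0,0],0],[[0,0,0],[0,0,0],0],[[0,0,0],[0,0,0],0],[[0,0,0],[0,0,0],0]]'
python3 -m handwheel '[[[0,0,0],[0,0,0.5],0],[[0,0,0],[0,0,0.5],0],[[0,0,0],[0,0,0.5],0],[[0,0,0],[0,0,0.5],0]]'
python3 -m handwheel '[[[0,0,0],[-0.19,0.637,0],0],[[0,0,0],[-0.19,0.637,0],0],[[0,0,0],[-0.19,0.637,0],0],[[0,0,0],[-0.19,0.637,0],0],[[0,0,0],[-0.19,0.637,0],0]]'
python3 -m handwheel '[[[0,0,0],[-0.19,0.637,0],0],[[0,0,0],[-0.19,0.637,0],0],[[0,0,0],[-0.19,0.637,0],0],[[0,0,0],[-0.19,0.637,0],0],[[0,0,0],[-0.19,0.637,0],0]]'
python3 -m handwheel '[[[0,0,0],[0,0,0],0],[[0,0,0],[0,0,0],0],[[0,0,0],[0,0,0],0]]'
```

```text
time: 7.9
tool_pos: [0.6151, -0.3127, 0.1004]
ee_rot: [3.142, -0.0, 1.657]
wrist_force: [-0.4, -0.5, 0.7]
width: 0.0857
finger_force: 0.0
time: 8.3
tool_pos: [0.615, -0.3127, 0.2014]
ee_rot: [-3.142, -0.0, 1.657]
wrist_force: [0.5, -0.2, 0.2]
width: 0.0937
finger_force: 0.0
time: 8.8
tool_pos: [0.567, -0.1523, 0.2005]
ee_rot: [3.141, -0.0, 1.657]
wrist_force: [1.1, 0.2, 0.0]
width: 0.0936
finger_force: 0.0
time: 9.3
tool_pos: [0.5195, 0.007, 0.2006]
ee_rot: [3.141, 0.0, 1.657]
wrist_force: [-0.8, 0.5, -0.6]
width: 0.0941
finger_force: 0.0
time: 9.6
tool_pos: [0.5203, 0.005, 0.2005]
ee_rot: [3.141, 0.001, 1.656]
wrist_force: [0.4, 0.0, 0.2]
width: 0.0943
finger_force: 0.0
```

```bash
python3 - <<'E'
from h import *
snap('side','side2.png')
print(robot.get_obs()['tool_pos'])
E
```

```text
[0.52039276 0.00479447 0.2004516 ]
```

View pics/side2.png

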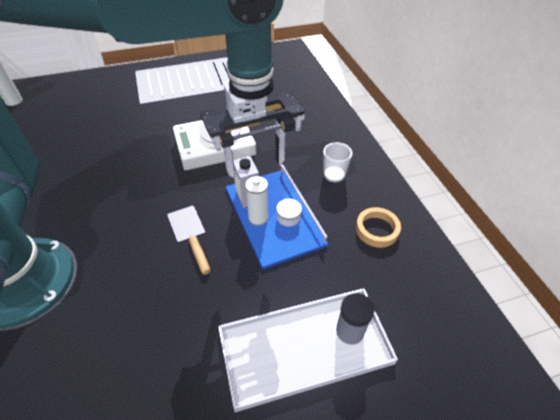

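The jar is upright in the tray at (355,318) and the tin hasn't moved. The cartridge is next.

```bash
python3 -m handwheel '[[[0,0,0],[0,0,-0.4],0],[[0,0,0],[0,0,-0.4],0],[[0,0,0],[0,0,-0.4],0],[[0,0,0],[0,0,-0.4],0],[[0,0,0],[0,0,-0.4],0]]'
python3 -m handwheel '[[[0,0,0],[0,0,0],0.5],[[0,0,0],[0,0,0],0.5],[[0,0,0],[0,0,0],1],[[0,0,0],[0,0,0],1],[[0,0,0],[0,0,0],1]]'
python3 -m handwheel '[[[0,0,0],[0,0,0],1],[[0,0,0],[0,0,0],1],[[0,0,0],[0,0,0],1]]'
python3 -m handwheel '[[[0,0,0],[0,0,0.2],1],[[0,0,0],[0,0,0.4],1],[[0,0,0],[0,0,0.4],1],[[0,0,0],[0,0,0],1]]'
```

```text
time: 10.15
tool_pos: [0.5204, 0.0045, 0.0995]
ee_rot: [-3.142, 0.0, 1.655]
wrist_force: [-0.1, 0.4, 0.9]
width: 0.0937
finger_force: 0.0
time: 10.65
tool_pos: [0.5208, 0.0056, 0.1017]
ee_rot: [3.139, 0.0, 1.657]
wrist_force: [0.3, -0.6, -0.1]
width: 0.0573
finger_force: 0.0
time: 10.95
tool_pos: [0.5203, 0.0058, 0.101]
ee_rot: [3.141, 0.0, 1.657]
wrist_force: [0.1, 0.4, 1.6]
width: 0.0458
finger_force: 30.0
time: 11.35
tool_pos: [0.5219, 0.0056, 0.154]
ee_rot: [3.135, 0.001, 1.657]
wrist_force: [0.7, 0.6, -1.3]
width: 0.0456
finger_force: 30.0
```

```bash
python3 -m handwheel '[[[0,0,0],[0,-0.319,0],1],[[0,0,0],[0,-0.638,0],1],[[0,0,0],[0,-0.638,0],1],[[0,0,0],[0,-0.638,0],1],[[0,0,0],[0,-0.638,0],1]]'
python3 -m handwheel '[[[0,0,0],[0,-0.638,0],1],[[0,0,0],[0,-0.638,0],1],[[0,0,0],[0,-0.638,0],1],[[0,0,0],[0,-0.638,0],1],[[0,0,0],[0,-0.638,0],1]]'
python3 -m handwheel '[[[0,0,0],[0,-0.319,0],1],[[0,0,0],[0,-0.319,0],1],[[0,0,0],[0,0,0],1],[[0,0,0],[0,0,0],1]]'
python3 -m handwheel '[[[0,0,0],[0,0,-0.3],1],[[0,0,0],[0,0,-0.3],1],[[0,0,0],[0,0,-0.3],1],[[0,0,0],[0,0,-0.18],1],[[0,0,0],[0,0,0],1]]'
python3 -m handwheel '[[[0,0,0],[0,0,-0.02],1],[[0,0,0],[0,0,-0.02],1],[[0,0,0],[0,0,-0.02],1],[[0,0,0],[0,0,0],1],[[0,0,0],[0,0,0],1]]'
```

```text
time: 11.85
tool_pos: [0.5194, -0.1387, 0.1493]
ee_rot: [-3.14, -0.001, 1.657]
wrist_force: [-0.3, -0.1, -0.8]
width: 0.0456
finger_force: 30.0
time: 12.35
tool_pos: [0.5194, -0.2982, 0.1491]
ee_rot: [-3.14, -0.001, 1.657]
wrist_force: [0.5, 0.3, -1.2]
width: 0.0458
finger_force: 30.0
time: 12.75
tool_pos: [0.5201, -0.3283, 0.1502]
ee_rot: [-3.141, -0.001, 1.657]
wrist_force: [0.3, 0.5, -1.4]
width: 0.0456
finger_force: 30.0
time: 13.25
tool_pos: [0.5193, -0.3283, 0.0943]
ee_rot: [-3.139, -0.002, 1.657]
wrist_force: [-0.3, 0.1, -1.2]
width: 0.0454
finger_force: 30.0
time: 13.75
tool_pos: [0.5201, -0.3293, 0.0937]
ee_rot: [3.141, 0.0, 1.657]
wrist_force: [0.6, 0.1, -1.9]
width: 0.0458
finger_force: 30.0
```

```bash
python3 -m handwheel '[[[0,0,0],[0,0,-0.02],1],[[0,0,0],[0,0,0],1],[[0,0,0],[0,0,0],0],[[0,0,0],[0,0,0],0],[[0,0,0],[0,0,0],0]]'
python3 -m handwheel '[[[0,0,0],[0,0,0],0],[[0,0,0],[0,0,0.54],0],[[0,0,0],[0,0,0.54],0],[[0,0,0],[0,0,0.54],0],[[0,0,0],[0,0,0.54],0]]'
python3 -m handwheel '[[[0,0,0],[-0.0125,0.68,0],0],[[0,0,0],[-0.0125,0.68,0],0],[[0,0,0],[-0.0125,0.68,0],0],[[0,0,0],[-0.0125,0.68,0],0],[[0,0,0],[-0.0125,0.68,0],0]]'
python3 -m handwheel '[[[0,0,0],[-0.0125,0.68,0],0],[[0,0,0],[-0.0125,0.68,0],0],[[0,0,0],[-0.0125,0.68,0],0],[[0,0,0],[-0.0125,0.68,0],0],[[0,0,0],[-0.0125,0.68,0],0]]'
python3 -m handwheel '[[[0,0,0],[-0.0125,0.68,0],0],[[0,0,0],[-0.0125,0.68,0],0],[[0,0,0],[0,0,0],0],[[0,0,0],[0,0,0],0],[[0,0,0],[0,0,0],0]]'
```

```text
time: 14.25
tool_pos: [0.5202, -0.3293, 0.0927]
ee_rot: [3.141, 0.0, 1.657]
wrist_force: [0.1, 0.1, 0.7]
width: 0.0663
finger_force: 0.0
time: 14.75
tool_pos: [0.52, -0.3291, 0.2016]
ee_rot: [3.142, 0.0, 1.657]
wrist_force: [1.4, 0.3, 0.0]
width: 0.094
finger_force: 0.0
time: 15.25
tool_pos: [0.5167, -0.1579, 0.2006]
ee_rot: [3.141, 0.0, 1.657]
wrist_force: [0.3, -0.0, 0.1]
width: 0.094
finger_force: 0.0
time: 15.75
tool_pos: [0.5136, 0.0122, 0.2007]
ee_rot: [3.141, 0.0, 1.657]
wrist_force: [-0.5, -0.5, 0.2]
width: 0.0941
finger_force: 0.0
time: 16.25
tool_pos: [0.5126, 0.078, 0.2005]
ee_rot: [3.142, 0.001, 1.656]
wrist_force: [-0.2, -0.3, 0.6]
width: 0.0945
finger_force: 0.0
```

```bash
python3 - <<'E'
from h import *
snap('side','side3.png')
print(robot.get_obs()['tool_pos'])
E
```

```text
[0.51267406 0.07777536 0.20051122]
```

View pics/side3.png

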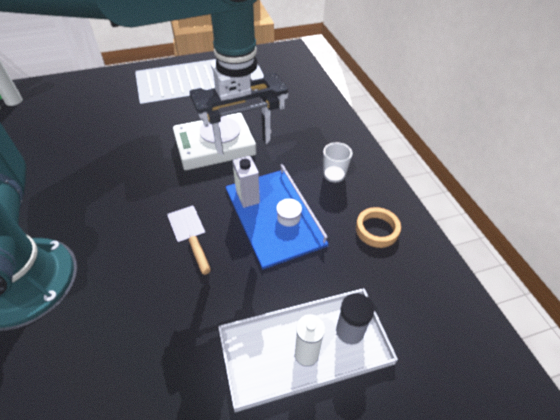

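The cartridge is upright in the tray at (309,342), beside the jar. Now the can.

```bash
python3 -m handwheel '[[[0,0,0],[0,0,-0.4],0],[[0,0,0],[0,0,-0.4],0],[[0,0,0],[0,0,-0.4],0],[[0,0,0],[0,0,-0.4],0],[[0,0,0],[0,0,-0.4],0]]'
python3 -m handwheel '[[[0,0,0],[0,0,0],0.5],[[0,0,0],[0,0,0],0.5],[[0,0,0],[0,0,0],1],[[0,0,0],[0,0,0],1],[[0,0,0],[0,0,0],1]]'
python3 -m handwheel '[[[0,0,0],[0,0,0],1],[[0,0,0],[0,0,0],1],[[0,0,0],[0,0,0],1]]'
python3 -m handwheel '[[[0,0,0],[0,0,0.2],1],[[0,0,0],[0,0,0.4],1],[[0,0,0],[0,0,0.4],1],[[0,0,0],[0,0,0],1]]'
```

```text
time: 16.8
tool_pos: [0.5127, 0.0774, 0.0998]
ee_rot: [3.141, 0.0, 1.655]
wrist_force: [0.1, 1.4, -0.4]
width: 0.0937
finger_force: 0.0
time: 17.3
tool_pos: [0.5133, 0.0788, 0.1016]
ee_rot: [3.139, 0.0, 1.657]
wrist_force: [-0.9, 0.3, 0.2]
width: 0.0575
finger_force: 0.0
time: 17.6
tool_pos: [0.5129, 0.0789, 0.101]
ee_rot: [3.14, 0.0, 1.657]
wrist_force: [-0.3, -0.1, 1.4]
width: 0.0441
finger_force: 29.8
time: 18.0
tool_pos: [0.5141, 0.0789, 0.1534]
ee_rot: [3.136, 0.0, 1.657]
wrist_force: [1.2, -0.6, -3.3]
width: 0.044
finger_force: 29.8
```

```bash
python3 -m handwheel '[[[0,0,0],[-0.073,-0.327,0],1],[[0,0,0],[-0.146,-0.653,0],1],[[0,0,0],[-0.146,-0.653,0],1],[[0,0,0],[-0.146,-0.653,0],1],[[0,0,0],[-0.146,-0.653,0],1]]'
python3 -m handwheel '[[[0,0,0],[-0.146,-0.653,0],1],[[0,0,0],[-0.146,-0.653,0],1],[[0,0,0],[-0.146,-0.653,0],1],[[0,0,0],[-0.146,-0.653,0],1],[[0,0,0],[-0.146,-0.653,0],1]]'
python3 -m handwheel '[[[0,0,0],[-0.146,-0.653,0],1],[[0,0,0],[-0.146,-0.653,0],1],[[0,0,0],[-0.073,-0.327,0],1],[[0,0,0],[0,0,0],1],[[0,0,0],[0,0,0],1]]'
python3 -m handwheel '[[[0,0,0],[0,0,-0.3],1],[[0,0,0],[0,0,-0.3],1],[[0,0,0],[0,0,-0.3],1],[[0,0,0],[0,0,-0.18],1],[[0,0,0],[0,0,0],1]]'
python3 -m handwheel '[[[0,0,0],[0,0,-0.02],1],[[0,0,0],[0,0,-0.02],1],[[0,0,0],[0,0,-0.02],1],[[0,0,0],[0,0,-0.02],1],[[0,0,0],[0,0,0],1]]'
```

```text
time: 18.5
tool_pos: [0.4784, -0.069, 0.1489]
ee_rot: [-3.139, -0.001, 1.657]
wrist_force: [1.0, 1.0, -4.0]
width: 0.0438
finger_force: 29.8
time: 19.0
tool_pos: [0.442, -0.2321, 0.1489]
ee_rot: [-3.14, -0.002, 1.657]
wrist_force: [0.5, 0.3, -3.2]
width: 0.0439
finger_force: 29.8
time: 19.5
tool_pos: [0.4248, -0.312, 0.1495]
ee_rot: [-3.141, -0.003, 1.657]
wrist_force: [0.8, -0.0, -3.2]
width: 0.0439
finger_force: 29.8
time: 20.0
tool_pos: [0.4244, -0.3116, 0.0945]
ee_rot: [-3.139, -0.003, 1.658]
wrist_force: [0.0, 0.7, -3.4]
width: 0.0437
finger_force: 29.9
time: 20.5
tool_pos: [0.4251, -0.3132, 0.0928]
ee_rot: [3.141, 0.0, 1.657]
wrist_force: [0.8, -0.4, -2.9]
width: 0.0441
finger_force: 29.9
```

```bash
python3 -m handwheel '[[[0,0,0],[0,0,-0.02],1],[[0,0,0],[0,0,0],1],[[0,0,0],[0,0,0],0],[[0,0,0],[0,0,0],0],[[0,0,0],[0,0,0],0]]'
python3 -m handwheel '[[[0,0,0],[0,0,0],0],[[0,0,0],[0,0,0.54],0],[[0,0,0],[0,0,0.54],0],[[0,0,0],[0,0,0.54],0],[[0,0,0],[0,0,0.54],0]]'
python3 -m handwheel '[[[0,0,0.08],[0.275,0.5,0],0],[[0,0,0.08],[0.275,0.5,0],0],[[0,0,0.08],[0.275,0.5,0],0],[[0,0,0.08],[0.275,0.5,0],0],[[0,0,0.08],[0.275,0.5,0],0]]'
python3 -m handwheel '[[[0,0,0.08],[0.275,0.5,0],0],[[0,0,0.08],[0.275,0.5,0],0],[[0,0,0.08],[0.275,0.5,0],0],[[0,0,0.08],[0.275,0.5,0],0],[[0,0,0.08],[0.275,0.5,0],0]]'
python3 -m handwheel '[[[0,0,0.08],[0.275,0.5,0],0],[[0,0,0.08],[0.275,0.5,0],0],[[0,0,0],[0,0,0],0],[[0,0,0],[0,0,0],0],[[0,0,0],[0,0,0],0]]'
python3 - <<'E'
from h import *
p,d=snap('side','side4.png');P=cloud('side',d).reshape(-1,3);P=P[~np.isnan(P).any(1)]
def sel(x0,x1,y0,y1,z0,z1): return P[np.all((P>[x0,y0,z0])&(P<[x1,y1,z1]),1)]
for k,b in dict(tin=(.55,.63,-.06,.04,.04,.053),jar=(.56,.67,-.38,-.25,.096,.112),stub=(.48,.56,-.38,-.26,.128,.14),cap=(.38,.47,-.38,-.25,.116,.128),can=(.38,.47,-.38,-.25,.1,.113)).items():
    Q=sel(*b);print(k,len(Q),circ(Q[:,:2],0) if len(Q) else '',np.round(np.median(Q[:,2]),4))
print(robot.get_obs()['tool_pos'],robot.get_obs()['ee_rot'])
E
```

```text
time: 21.0
tool_pos: [0.4251, -0.3131, 0.0915]
ee_rot: [3.141, 0.0, 1.657]
wrist_force: [0.6, -0.5, -0.2]
width: 0.0643
finger_force: 0.0
time: 21.5
tool_pos: [0.4249, -0.313, 0.2004]
ee_rot: [3.142, -0.0, 1.657]
wrist_force: [-0.1, 0.2, 0.2]
width: 0.0941
finger_force: 0.0
time: 22.0
tool_pos: [0.4942, -0.187, 0.1995]
ee_rot: [3.141, 0.0, 2.29]
wrist_force: [0.0, 0.2, 0.3]
width: 0.0941
finger_force: 0.0
time: 22.5
tool_pos: [0.563, -0.0619, 0.1994]
ee_rot: [3.142, 0.0, 2.919]
wrist_force: [-0.6, -0.5, 0.1]
width: 0.0941
finger_force: 0.0
time: 23.0
tool_pos: [0.5896, -0.0138, 0.1994]
ee_rot: [-3.141, -0.0, -3.12]
wrist_force: [0.1, 0.1, 0.3]
width: 0.0938
finger_force: 0.0
tin 384 [ 0.5887 -0.0158  0.5889 -0.0144  0.0532  0.0534] 0.0449
jar 830 [ 0.614  -0.3149  0.6149 -0.3136  0.0544  0.0542] 0.1031
stub 88 [ 0.52   -0.3302  0.52   -0.3294  0.0147  0.0161] 0.1334
cap 210 [ 0.4254 -0.3141  0.4254 -0.314   0.0238  0.0245] 0.1204
can 803 [ 0.4244 -0.3241  0.4255 -0.3148  0.0446  0.061 ] 0.1082
[ 0.58962808 -0.01400962  0.19951223] [-3.14127139e+00 -1.81237484e-04 -3.12021306e+00]
```

View pics/side4.png

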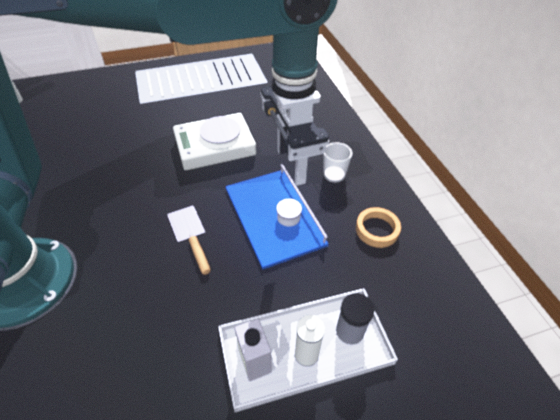

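All three stand upright in the tray (can 255,350; cartridge 309,342; jar 356,318) and the tin is still in place. I grasp it, closing along y to keep clear of the rail.

```bash
python3 -m handwheel '[[[0,0,0],[0,0,-0.6],0],[[0,0,0],[0,0,-0.6],0],[[0,0,0],[0,0,-0.6],0],[[0,0,0],[0,0,-0.6],0],[[0,0,0],[0,0,-0.6],0]]'
python3 -m handwheel '[[[0,0,0],[0,0,-0.18],0],[[0,0,0],[0,0,0],0.4],[[0,0,0],[0,0,0],0.4],[[0,0,0],[0,0,0],1],[[0,0,0],[0,0,0],1]]'
python3 -m handwheel '[[[0,0,0],[0,0,0],1],[[0,0,0],[0,0,0],1],[[0,0,0],[0,0,0],1]]'
python3 -m handwheel '[[[0,0,0],[0,0,0.4],1],[[0,0,0],[0,0,0.6],1],[[0,0,0],[0,0,0.6],1],[[0,0,0],[0,0,0.2],1],[[0,0,0],[0,0,0],1]]'
```

```text
time: 23.55
tool_pos: [0.5897, -0.0142, 0.0487]
ee_rot: [-3.141, 0.001, -3.121]
wrist_force: [-0.8, 0.1, 0.1]
width: 0.094
finger_force: 0.0
time: 24.05
tool_pos: [0.5908, -0.0133, 0.0418]
ee_rot: [-3.141, 0.002, -3.119]
wrist_force: [0.8, 0.6, -0.5]
width: 0.0652
finger_force: 0.0
time: 24.35
tool_pos: [0.5904, -0.0128, 0.0412]
ee_rot: [3.141, 0.001, -3.118]
wrist_force: [-0.5, 0.4, 2.3]
width: 0.0553
finger_force: 30.0
time: 24.85
tool_pos: [0.5909, -0.0132, 0.132]
ee_rot: [-3.141, 0.003, -3.118]
wrist_force: [0.5, 0.9, -1.7]
width: 0.0558
finger_force: 30.0
```

```bash
python3 -m handwheel '[[[0,0,0],[-0.096,0.315,0],1],[[0,0,0],[-0.192,0.63,0],1],[[0,0,0],[-0.192,0.63,0],1],[[0,0,0],[-0.192,0.63,0],1],[[0,0,0],[-0.192,0.63,0],1]]'
python3 -m handwheel '[[[0,0,0],[-0.192,0.63,0],1],[[0,0,0],[-0.192,0.63,0],1],[[0,0,0],[-0.192,0.63,0],1],[[0,0,0],[-0.192,0.63,0],1],[[0,0,0],[-0.192,0.63,0],1]]'
python3 -m handwheel '[[[0,0,0],[-0.096,0.315,0],1],[[0,0,0],[0,0,0],1],[[0,0,0],[0,0,0],1],[[0,0,0],[0,0,0],1]]'
python3 -m handwheel '[[[0,0,0],[0,0,-0.2],1],[[0,0,0],[0,0,-0.2],1],[[0,0,0],[0,0,-0.2],1],[[0,0,0],[0,0,-0.16],1],[[0,0,0],[0,0,0],1]]'
python3 -m handwheel '[[[0,0,0],[0,0,-0.02],1],[[0,0,0],[0,0,-0.02],1],[[0,0,0],[0,0,0],1],[[0,0,0],[0,0,0],1]]'
```

```text
time: 25.35
tool_pos: [0.5442, 0.1307, 0.1276]
ee_rot: [3.141, -0.005, -3.118]
wrist_force: [0.5, -0.2, -1.0]
width: 0.0555
finger_force: 30.0
time: 25.85
tool_pos: [0.496, 0.2877, 0.1276]
ee_rot: [-3.14, -0.005, -3.118]
wrist_force: [1.2, -0.7, -0.9]
width: 0.0559
finger_force: 30.0
time: 26.25
tool_pos: [0.4942, 0.3006, 0.13]
ee_rot: [-3.141, -0.001, -3.12]
wrist_force: [-0.2, -0.2, -1.5]
width: 0.0556
finger_force: 30.0
time: 26.75
tool_pos: [0.4931, 0.3013, 0.0903]
ee_rot: [-3.14, -0.003, -3.119]
wrist_force: [1.0, -0.1, -2.3]
width: 0.0555
finger_force: 30.0
time: 27.15
tool_pos: [0.4941, 0.3021, 0.0909]
ee_rot: [3.141, 0.001, -3.118]
wrist_force: [-0.2, -0.9, -1.3]
width: 0.0555
finger_force: 30.0
```

```bash
python3 -m handwheel '[[[0,0,0],[0,0,-0.02],1],[[0,0,0],[0,0,-0.02],1],[[0,0,0],[0,0,0],1],[[0,0,0],[0,0,0],1]]'
python3 -m handwheel '[[[0,0,0],[0,0,-0.01],1],[[0,0,0],[0,0,0],1],[[0,0,0],[0,0,0],1]]'
```

```text
time: 27.55
tool_pos: [0.4942, 0.3021, 0.0892]
ee_rot: [3.141, 0.001, -3.118]
wrist_force: [-0.5, -0.7, 3.0]
width: 0.0555
finger_force: 30.0
time: 27.85
tool_pos: [0.4942, 0.3021, 0.0892]
ee_rot: [3.141, 0.001, -3.118]
wrist_force: [-2.2, -0.7, 5.7]
width: 0.0557
finger_force: 30.0
```

```bash
python3 -m handwheel '[[[0,0,0],[0,0,0],0],[[0,0,0],[0,0,0],0],[[0,0,0],[0,0,0],0],[[0,0,0],[0,0,0],0],[[0,0,0],[0,0,0],0]]'
python3 -m handwheel '[[[0,0,0],[0,0,0.3],0],[[0,0,0],[0,0,0.6],0],[[0,0,0],[0,0,0.6],0],[[0,0,0],[0,0,0.6],0],[[0,0,0],[0,0,0.1],0]]'
python3 -m handwheel '[[[0,0,-0.06],[-0.086,-0.769,0],0],[[0,0,-0.06],[-0.086,-0.769,0],0],[[0,0,-0.06],[-0.086,-0.769,0],0],[[0,0,-0.06],[-0.086,-0.769,0],0],[[0,0,-0.06],[-0.086,-0.769,0],0]]'
python3 - <<'E'
from h import *
p,d=snap('top','top2.png');P=cloud('top',d).reshape(-1,3);P=P[~np.isnan(P).any(1)]
Q=P[np.all((P>[.44,.24,.085])&(P<[.55,.36,.1]),1)];print(len(Q),circ(Q[:,:2],0) if len(Q) else '')
E
```

```text
time: 28.35
tool_pos: [0.4939, 0.3019, 0.0877]
ee_rot: [-3.142, -0.0, -3.118]
wrist_force: [0.2, 0.2, -0.7]
width: 0.0919
finger_force: 0.0
time: 28.85
tool_pos: [0.4961, 0.303, 0.2042]
ee_rot: [3.137, 0.009, -3.118]
wrist_force: [0.4, 0.2, -0.9]
width: 0.0936
finger_force: 0.0
time: 29.35
tool_pos: [0.4716, 0.1083, 0.1972]
ee_rot: [-3.141, -0.001, 2.69]
wrist_force: [0.2, 0.3, 0.1]
width: 0.0936
finger_force: 0.0
449 [0.4917 0.3029 0.4925 0.304  0.0532 0.0478]
```

View pics/top2.png

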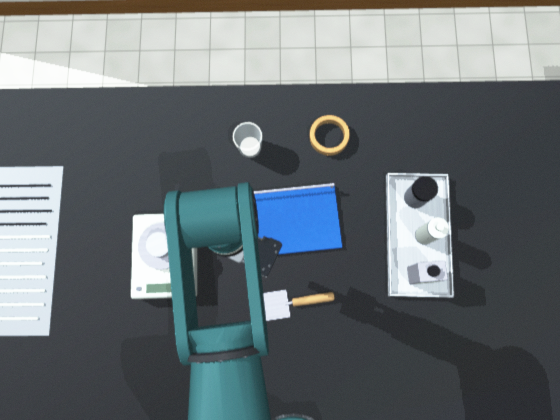

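The tin stands on the pan (top image 158,243), within about 2 mm of its centre. Next I return the can.

```bash
python3 -m handwheel '[[[0,0,-0.06],[-0.086,-0.769,0],0],[[0,0,-0.06],[-0.086,-0.769,0],0],[[0,0,-0.06],[-0.086,-0.769,0],0],[[0,0,-0.06],[-0.086,-0.769,0],0],[[0,0,-0.06],[-0.086,-0.769,0],0]]'
python3 -m handwheel '[[[0,0,-0.06],[-0.086,-0.769,0],0],[[0,0,-0.06],[-0.086,-0.769,0],0],[[0,0,-0.06],[-0.086,-0.769,0],0],[[0,0,-0.06],[-0.086,-0.769,0],0],[[0,0,-0.06],[-0.086,-0.769,0],0]]'
python3 -m handwheel '[[[0,0,-0.06],[-0.086,-0.769,0],0],[[0,0,0],[0,0,0],0],[[0,0,0],[0,0,0],0],[[0,0,0],[0,0,0],0],[[0,0,0],[0,0,0],0]]'
```

```text
time: 29.9
tool_pos: [0.4503, -0.0837, 0.1974]
ee_rot: [-3.141, -0.001, 2.219]
wrist_force: [1.3, 0.4, 0.5]
width: 0.0936
finger_force: 0.0
time: 30.4
tool_pos: [0.4289, -0.276, 0.1972]
ee_rot: [-3.141, -0.001, 1.748]
wrist_force: [0.2, 1.1, -0.2]
width: 0.0939
finger_force: 0.0
time: 30.9
tool_pos: [0.4255, -0.312, 0.198]
ee_rot: [3.141, -0.0, 1.659]
wrist_force: [-0.1, 0.0, -0.1]
width: 0.0939
finger_force: 0.0
```

```bash
python3 -m handwheel '[[[0,0,0],[0,0,-0.416],0],[[0,0,0],[0,0,-0.416],0],[[0,0,0],[0,0,-0.416],0],[[0,0,0],[0,0,-0.416],0],[[0,0,0],[0,0,-0.416],0]]'
python3 -m handwheel '[[[0,0,0],[0,0,0],0.5],[[0,0,0],[0,0,0],0.5],[[0,0,0],[0,0,0],1],[[0,0,0],[0,0,0],1],[[0,0,0],[0,0,0],1]]'
python3 -m handwheel '[[[0,0,0],[0,0,0],1],[[0,0,0],[0,0,0],1],[[0,0,0],[0,0,0],1]]'
python3 -m handwheel '[[[0,0,0],[0,0,0.4],1],[[0,0,0],[0,0,0.4],1],[[0,0,0],[0,0,0.4],1],[[0,0,0],[0,0,0],1]]'
python3 -m handwheel '[[[0,0,0],[0.073,0.327,0],1],[[0,0,0],[0.146,0.653,0],1],[[0,0,0],[0.146,0.653,0],1],[[0,0,0],[0.146,0.653,0],1],[[0,0,0],[0.146,0.653,0],1]]'
python3 -m handwheel '[[[0,0,0],[0.146,0.653,0],1],[[0,0,0],[0.146,0.653,0],1],[[0,0,0],[0.146,0.653,0],1],[[0,0,0],[0.146,0.653,0],1],[[0,0,0],[0.146,0.653,0],1]]'
python3 -m handwheel '[[[0,0,0],[0.146,0.653,0],1],[[0,0,0],[0.146,0.653,0],1],[[0,0,0],[0.073,0.327,0],1],[[0,0,0],[0,0,0],1],[[0,0,0],[0,0,0],1]]'
```

```text
time: 31.4
tool_pos: [0.4256, -0.3121, 0.0935]
ee_rot: [3.141, 0.0, 1.659]
wrist_force: [-0.0, -0.1, -0.1]
width: 0.0939
finger_force: 0.0
time: 31.9
tool_pos: [0.4257, -0.3136, 0.0952]
ee_rot: [3.14, 0.002, 1.657]
wrist_force: [-0.7, 1.4, 0.8]
width: 0.0574
finger_force: 0.0
time: 32.2
tool_pos: [0.4253, -0.3134, 0.0944]
ee_rot: [3.141, 0.0, 1.657]
wrist_force: [0.8, 0.2, 1.1]
width: 0.0438
finger_force: 29.9
time: 32.6
tool_pos: [0.4262, -0.3142, 0.1561]
ee_rot: [3.138, 0.003, 1.657]
wrist_force: [1.2, -0.3, -3.3]
width: 0.0439
finger_force: 29.9
time: 33.1
tool_pos: [0.4568, -0.1634, 0.1514]
ee_rot: [-3.138, -0.003, 1.657]
wrist_force: [0.3, -0.2, -3.4]
width: 0.0439
finger_force: 29.9
time: 33.6
tool_pos: [0.4929, -0.0005, 0.1515]
ee_rot: [-3.137, -0.001, 1.658]
wrist_force: [0.5, -0.4, -3.8]
width: 0.0437
finger_force: 29.9
time: 34.1
tool_pos: [0.5113, 0.0791, 0.1521]
ee_rot: [-3.138, 0.0, 1.658]
wrist_force: [0.3, -0.2, -3.0]
width: 0.0438
finger_force: 29.9
```

```bash
python3 -m handwheel '[[[0,0,0],[0,0,-0.3],1],[[0,0,0],[0,0,-0.3],1],[[0,0,0],[0,0,-0.3],1],[[0,0,0],[0,0,-0.08],1],[[0,0,0],[0,0,0],1]]'
python3 -m handwheel '[[[0,0,0],[0,0,-0.02],1],[[0,0,0],[0,0,-0.02],1],[[0,0,0],[0,0,-0.02],1],[[0,0,0],[0,0,0],1],[[0,0,0],[0,0,0],1]]'
```

```text
time: 34.6
tool_pos: [0.5119, 0.0778, 0.1042]
ee_rot: [-3.14, 0.0, 1.656]
wrist_force: [-0.8, -0.5, -3.2]
width: 0.0437
finger_force: 29.9
time: 35.1
tool_pos: [0.5131, 0.0786, 0.1024]
ee_rot: [3.14, 0.0, 1.657]
wrist_force: [-0.4, 0.2, -2.5]
width: 0.0438
finger_force: 29.9
```

```bash
python3 -m handwheel '[[[0,0,0],[0,0,-0.02],1],[[0,0,0],[0,0,0],1],[[0,0,0],[0,0,0],0],[[0,0,0],[0,0,0],0],[[0,0,0],[0,0,0],0]]'
python3 -m handwheel '[[[0,0,0],[0,0,0],0],[[0,0,0],[0,0,0.5],0],[[0,0,0],[0,0,0.5],0],[[0,0,0],[0,0,0.5],0],[[0,0,0],[0,0,0.5],0]]'
python3 -m handwheel '[[[0,0,0],[0.0117,-0.68,0],0],[[0,0,0],[0.0117,-0.68,0],0],[[0,0,0],[0.0117,-0.68,0],0],[[0,0,0],[0.0117,-0.68,0],0],[[0,0,0],[0.0117,-0.68,0],0]]'
python3 -m handwheel '[[[0,0,0],[0.0117,-0.68,0],0],[[0,0,0],[0.0117,-0.68,0],0],[[0,0,0],[0.0117,-0.68,0],0],[[0,0,0],[0.0117,-0.68,0],0],[[0,0,0],[0.0117,-0.68,0],0]]'
python3 -m handwheel '[[[0,0,0],[0.0117,-0.68,0],0],[[0,0,0],[0.0117,-0.68,0],0],[[0,0,0],[0,0,0],0],[[0,0,0],[0,0,0],0],[[0,0,0],[0,0,0],0]]'
python3 -m handwheel '[[[0,0,0],[0,0,-0.424],0],[[0,0,0],[0,0,-0.424],0],[[0,0,0],[0,0,-0.424],0],[[0,0,0],[0,0,-0.424],0],[[0,0,0],[0,0,-0.424],0]]'
python3 -m handwheel '[[[0,0,0],[0,0,0],0.5],[[0,0,0],[0,0,0],0.5],[[0,0,0],[0,0,0],1],[[0,0,0],[0,0,0],1],[[0,0,0],[0,0,0],1]]'
python3 -m handwheel '[[[0,0,0],[0,0,0],1],[[0,0,0],[0,0,0],1],[[0,0,0],[0,0,0],1]]'
```

```text
time: 35.6
tool_pos: [0.5128, 0.0786, 0.1009]
ee_rot: [3.141, -0.0, 1.657]
wrist_force: [-0.5, 0.1, 0.3]
width: 0.0644
finger_force: 0.0
time: 36.1
tool_pos: [0.5127, 0.0786, 0.2018]
ee_rot: [-3.141, -0.0, 1.657]
wrist_force: [0.3, -0.1, -0.6]
width: 0.0937
finger_force: 0.0
time: 36.6
tool_pos: [0.5156, -0.0927, 0.2009]
ee_rot: [3.141, 0.0, 1.657]
wrist_force: [0.2, 0.4, -0.8]
width: 0.0941
finger_force: 0.0
time: 37.1
tool_pos: [0.5185, -0.2628, 0.2008]
ee_rot: [3.141, -0.0, 1.657]
wrist_force: [1.1, -0.3, -0.4]
width: 0.0938
finger_force: 0.0
time: 37.6
tool_pos: [0.5199, -0.3284, 0.2009]
ee_rot: [3.142, -0.001, 1.658]
wrist_force: [0.2, 0.5, -0.5]
width: 0.0944
finger_force: 0.0
time: 38.1
tool_pos: [0.5202, -0.3277, 0.0947]
ee_rot: [3.141, 0.0, 1.659]
wrist_force: [0.1, 0.6, 0.4]
width: 0.0943
finger_force: 0.0
time: 38.6
tool_pos: [0.5203, -0.3297, 0.0964]
ee_rot: [3.14, 0.002, 1.657]
wrist_force: [0.2, -0.7, 0.2]
width: 0.0574
finger_force: 0.0
time: 38.9
tool_pos: [0.52, -0.3296, 0.0955]
ee_rot: [3.141, 0.001, 1.657]
wrist_force: [-0.7, -0.9, 1.8]
width: 0.0459
finger_force: 30.0
```

```bash
python3 -m handwheel '[[[0,0,0],[0,0,0.4],1],[[0,0,0],[0,0,0.4],1],[[0,0,0],[0,0,0.4],1],[[0,0,0],[0,0,0],1],[[0,0,0],[0,0.148,0],1]]'
python3 -m handwheel '[[[0,0,0],[0,0.64,0],1],[[0,0,0],[0,0.64,0],1],[[0,0,0],[0,0.64,0],1],[[0,0,0],[0,0.64,0],1],[[0,0,0],[0,0.64,0],1]]'
python3 -m handwheel '[[[0,0,0],[0,0.64,0],1],[[0,0,0],[0,0.64,0],1],[[0,0,0],[0,0.64,0],1],[[0,0,0],[0,0.64,0],1],[[0,0,0],[0,0.64,0],1]]'
python3 -m handwheel '[[[0,0,0],[0,0.148,0],1],[[0,0,0],[0,0,0],1],[[0,0,0],[0,0,0],1],[[0,0,0],[0,0,0],1]]'
python3 -m handwheel '[[[0,0,0],[0,0,-0.3],1],[[0,0,0],[0,0,-0.3],1],[[0,0,0],[0,0,-0.3],1],[[0,0,0],[0,0,-0.08],1],[[0,0,0],[0,0,0],1]]'
python3 -m handwheel '[[[0,0,0],[0,0,-0.02],1],[[0,0,0],[0,0,-0.02],1],[[0,0,0],[0,0,-0.02],1],[[0,0,0],[0,0,0],1],[[0,0,0],[0,0,0],1]]'
```

```text
time: 39.4
tool_pos: [0.5196, -0.3224, 0.1544]
ee_rot: [-3.141, 0.0, 1.656]
wrist_force: [0.0, -0.1, -1.1]
width: 0.0455
finger_force: 30.0
time: 39.9
tool_pos: [0.5184, -0.1598, 0.1526]
ee_rot: [-3.138, -0.002, 1.657]
wrist_force: [0.4, -0.1, -0.8]
width: 0.0455
finger_force: 30.0
time: 40.4
tool_pos: [0.5182, -0.0001, 0.1527]
ee_rot: [-3.138, -0.001, 1.657]
wrist_force: [0.7, 0.2, -1.2]
width: 0.0456
finger_force: 30.0
time: 40.8
tool_pos: [0.5196, 0.0043, 0.1545]
ee_rot: [-3.141, 0.0, 1.655]
wrist_force: [-0.1, -1.0, -0.7]
width: 0.0456
finger_force: 30.0
time: 41.3
tool_pos: [0.5192, 0.0049, 0.1049]
ee_rot: [-3.14, -0.0, 1.656]
wrist_force: [0.5, 0.4, -0.5]
width: 0.0459
finger_force: 30.0
time: 41.8
tool_pos: [0.5202, 0.0054, 0.1035]
ee_rot: [3.14, 0.0, 1.657]
wrist_force: [0.2, -0.8, 0.8]
width: 0.0457
finger_force: 30.0
```

```bash
python3 -m handwheel '[[[0,0,0],[0,0,-0.01],1],[[0,0,0],[0,0,0],1],[[0,0,0],[0,0,0],0],[[0,0,0],[0,0,0],0],[[0,0,0],[0,0,0],0]]'
python3 -m handwheel '[[[0,0,0],[0,0,0],0],[[0,0,0],[0,0,0.5],0],[[0,0,0],[0,0,0.5],0],[[0,0,0],[0,0,0.5],0],[[0,0,0],[0,0,0.5],0]]'
python3 -m handwheel '[[[0,0,0],[0.19,-0.637,0],0],[[0,0,0],[0.19,-0.637,0],0],[[0,0,0],[0.19,-0.637,0],0],[[0,0,0],[0.19,-0.637,0],0],[[0,0,0],[0.19,-0.637,0],0]]'
python3 -m handwheel '[[[0,0,0],[0.19,-0.637,0],0],[[0,0,0],[0.19,-0.637,0],0],[[0,0,0],[0.19,-0.637,0],0],[[0,0,0],[0.19,-0.637,0],0],[[0,0,0],[0.19,-0.637,0],0]]'
python3 -m handwheel '[[[0,0,0],[0,0,0],0],[[0,0,0],[0,0,0],0],[[0,0,0],[0,0,0],0]]'
python3 -m handwheel '[[[0,0,0],[0,0,-0.4],0],[[0,0,0],[0,0,-0.4],0],[[0,0,0],[0,0,-0.4],0],[[0,0,0],[0,0,-0.4],0],[[0,0,0],[0,0,-0.4],0]]'
python3 -m handwheel '[[[0,0,0],[0,0,0],0.5],[[0,0,0],[0,0,0],0.5],[[0,0,0],[0,0,0],1],[[0,0,0],[0,0,0],1],[[0,0,0],[0,0,0],1]]'
python3 -m handwheel '[[[0,0,0],[0,0,0],1],[[0,0,0],[0,0,0],1],[[0,0,0],[0,0,0],1]]'
```

```text
time: 42.3
tool_pos: [0.5195, 0.0055, 0.1019]
ee_rot: [-3.141, -0.0, 1.657]
wrist_force: [-0.6, -0.1, 0.0]
width: 0.0663
finger_force: 0.0
time: 42.8
tool_pos: [0.5196, 0.0055, 0.2032]
ee_rot: [-3.141, -0.0, 1.657]
wrist_force: [0.6, 0.5, -0.5]
width: 0.0942
finger_force: 0.0
time: 43.3
tool_pos: [0.5675, -0.1551, 0.2022]
ee_rot: [-3.141, -0.0, 1.657]
wrist_force: [-0.6, -0.1, 0.2]
width: 0.0939
finger_force: 0.0
time: 43.8
tool_pos: [0.615, -0.3144, 0.202]
ee_rot: [-3.141, -0.001, 1.657]
wrist_force: [0.5, -0.3, 0.1]
width: 0.094
finger_force: 0.0
time: 44.1
tool_pos: [0.6147, -0.3121, 0.2024]
ee_rot: [-3.141, -0.001, 1.658]
wrist_force: [0.3, -0.1, -0.3]
width: 0.0937
finger_force: 0.0
time: 44.6
tool_pos: [0.6149, -0.3114, 0.1026]
ee_rot: [3.141, 0.0, 1.659]
wrist_force: [0.0, -0.2, -0.1]
width: 0.0938
finger_force: 0.0
time: 45.1
tool_pos: [0.6154, -0.3133, 0.104]
ee_rot: [3.139, 0.001, 1.657]
wrist_force: [1.2, -0.6, 4.6]
width: 0.0577
finger_force: 26.2
time: 45.4
tool_pos: [0.6155, -0.3134, 0.104]
ee_rot: [3.139, 0.001, 1.657]
wrist_force: [0.7, 0.7, 5.7]
width: 0.0571
finger_force: 30.0
```

```bash
python3 -m handwheel '[[[0,0,0],[0,0,0.4],1],[[0,0,0],[0,0,0.4],1],[[0,0,0],[0,0,0.4],1],[[0,0,0],[0,0,0],1],[[0,0,0],[-0.11,0.3025,0],1]]'
python3 -m handwheel '[[[0,0,0],[-0.22,0.605,0],1],[[0,0,0],[-0.22,0.605,0],1],[[0,0,0],[-0.22,0.605,0],1],[[0,0,0],[-0.22,0.605,0],1],[[0,0,0],[-0.22,0.605,0],1]]'
python3 -m handwheel '[[[0,0,0],[-0.22,0.605,0],1],[[0,0,0],[-0.22,0.605,0],1],[[0,0,0],[-0.11,0.3025,0],1],[[0,0,0],[0,0,0],1],[[0,0,0],[0,0,0],1]]'
python3 -m handwheel '[[[0,0,0],[0,0,-0.3],1],[[0,0,0],[0,0,-0.3],1],[[0,0,0],[0,0,-0.3],1],[[0,0,0],[0,0,-0.08],1],[[0,0,0],[0,0,0],1]]'
python3 -m handwheel '[[[0,0,0],[0,0,-0.02],1],[[0,0,0],[0,0,-0.02],1],[[0,0,0],[0,0,0],1],[[0,0,0],[0,0,0],1]]'
```

```text
time: 45.9
tool_pos: [0.609, -0.2994, 0.1609]
ee_rot: [-3.141, 0.0, 1.655]
wrist_force: [-0.2, -0.3, -1.9]
width: 0.0575
finger_force: 30.0
time: 46.4
tool_pos: [0.5526, -0.1453, 0.1599]
ee_rot: [-3.138, -0.002, 1.657]
wrist_force: [0.3, 0.5, -2.3]
width: 0.0574
finger_force: 30.0
time: 46.9
tool_pos: [0.5269, -0.0718, 0.1618]
ee_rot: [-3.141, 0.001, 1.657]
wrist_force: [0.2, -0.3, -0.8]
width: 0.0569
finger_force: 30.0
time: 47.4
tool_pos: [0.5261, -0.0714, 0.112]
ee_rot: [-3.139, -0.001, 1.656]
wrist_force: [0.1, 0.3, -1.5]
width: 0.0574
finger_force: 30.0
time: 47.8
tool_pos: [0.5267, -0.0712, 0.1117]
ee_rot: [-3.142, 0.0, 1.657]
wrist_force: [-1.8, -0.5, 0.9]
width: 0.0576
finger_force: 30.0
```

Touching down. I release, rise, back away towards the tray, then check.

```bash
python3 -m handwheel '[[[0,0,0],[0,0,-0.02],1],[[0,0,0],[0,0,0],1],[[0,0,0],[0,0,0],0],[[0,0,0],[0,0,0],0],[[0,0,0],[0,0,0],0]]'
python3 -m handwheel '[[[0,0,0],[0,0,0],0],[[0,0,0],[0,0,0.5],0],[[0,0,0],[0,0,0.5],0],[[0,0,0],[0,0,0.5],0],[[0,0,0],[0,0,0.5],0]]'
python3 -m handwheel '[[[0,0,0],[-0.2,-0.8,0],0],[[0,0,0],[-0.2,-0.8,0],0],[[0,0,0],[-0.2,-0.8,0],0],[[0,0,0],[-0.2,-0.8,0],0],[[0,0,0],[-0.2,-0.8,0],0]]'
python3 -m handwheel '[[[0,0,0],[-0.2,-0.8,0],0],[[0,0,0],[0,0,0],0],[[0,0,0],[0,0,0],0]]'
python3 - <<'E'
from h import *
for n in('side','top'):
    p,d=snap(n,n+'5.png');P=cloud(n,d).reshape(-1,3);P=P[~np.isnan(P).any(1)]
    for k,b in dict(jar=(.46,.58,-.12,-.035,.105,.118),cart=(.46,.58,-.035,.04,.12,.134),stub=(.46,.58,-.035,.04,.137,.148),can=(.44,.58,.04,.13,.109,.122),cap=(.44,.58,.04,.13,.1245,.135),tin=(.44,.55,.24,.36,.085,.1)).items():
        Q=P[np.all((P[:,[0,0,1,1,2,2]]-b)*[1,-1]*3>0,1)] if 0 else P[np.all((P>[b[0],b[2],b[4]])&(P<[b[1],b[3],b[5]]),1)]
        print(n,k,len(Q),circ(Q[:,:2],0) if len(Q) else '',np.round(np.median(Q[:,2]),4))
E
```

```text
time: 48.3
tool_pos: [0.5269, -0.071, 0.1103]
ee_rot: [3.141, -0.0, 1.657]
wrist_force: [-0.8, -0.2, 0.7]
width: 0.078
finger_force: 0.0
time: 48.8
tool_pos: [0.5268, -0.071, 0.2113]
ee_rot: [3.142, -0.0, 1.657]
wrist_force: [0.5, -0.6, -0.2]
width: 0.094
finger_force: 0.0
time: 49.3
tool_pos: [0.4763, -0.2725, 0.2104]
ee_rot: [3.141, 0.0, 1.657]
wrist_force: [0.0, 0.1, -0.5]
width: 0.094
finger_force: 0.0
time: 49.6
tool_pos: [0.4665, -0.3116, 0.21]
ee_rot: [-3.142, -0.001, 1.655]
wrist_force: [0.0, 1.6, -0.8]
width: 0.0938
finger_force: 0.0
side jar 0  nan
side cart 0  nan
side stub 0  nan
side can 0  nan
side cap 0  nan
side tin 0  nan
top jar 509 [ 0.5257 -0.0691  0.5258 -0.0695  0.054   0.0537] 0.1101
top cart 302 [0.5175 0.0067 0.5194 0.0066 0.0448 0.0441] 0.1258
top stub 39 [0.5191 0.0065 0.519  0.0065 0.0135 0.0131] 0.1407
top can 427 [0.51   0.0782 0.5115 0.0794 0.0447 0.0605] 0.1149
top cap 97 [0.5112 0.0795 0.5123 0.0795 0.0249 0.0223] 0.1272
top tin 496 [0.4918 0.3009 0.4926 0.3013 0.0529 0.0535] 0.0922
  return _methods._mean(a, axis=axis, dtype=dtype,
  ret = ret.dtype.type(ret / rcount)
```

View pics/side5.png

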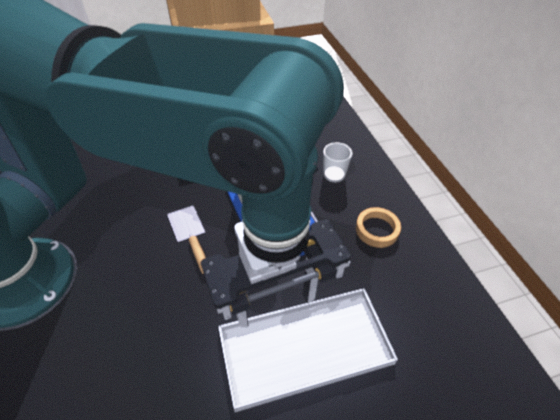

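The arm hides the stand from the side camera. The tray (305,350) is empty, and the cup, tape and spatula haven't moved. In the top camera all three containers are within 2 mm of where they started, and the tin is within 2 mm of the pan's centre at the right height. I hand the job in.

```bash
python3 -c "
from bench import robot
print(robot.close_job())"
```

```text
the job is handed in; nothing more can be done
None
```

The job is handed in, though no verdict came back: by the last top-camera measurement the tin stands within 2 mm of the pan's centre, and the cartridge, can and jar are back on the stand within 2 mm of where they stood.

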